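# Clip the self-closing lifter on a hot pot and press it into the warmer

## Robot

A 7-joint arm with a two-finger parallel gripper is mounted at the origin on the work surface. World frame = base frame: x ahead of the robot, y to its left, z up, the work surface at z = 0. Lengths are in m, angles in rad, forces in N, time in s.
With the tool pointing down it reaches from about 0.425 to 0.825 m from the base axis. Payload 3.6 kg.
Tool frame: the origin (TCP) lies at the very end of the fingers, on their centre line; the grasp point (between the pads) lies 19 mm behind it; z points along the fingers, y is the line along which they close (so a half turn about z gives the same grasp; the last joint's range is limited). The gripper opens to 93 mm and grips with 3 to 60 N. Pads are 15 mm wide; open, the fingers measure 128 mm over their backs; the gripper's body (75 mm by 188 mm) begins 65 mm behind the grasp point.
Start: joints at [-1.353, 0.615, -0.013, 1.423, 0.008, 1.103, -0.04], TCP at [0.157, 0.631, 0.219] pointing down, gripper open.
Joint ranges: [-3.12, 3.12], [-0.3, 2.06], [-1.34, 1.32], [0.26, 2.42], [-1.36, 4.5], [0.01, 1.98], [-2.84, 2.84]. Speed limits (rad/s): [2.79, 2.79, 3.14, 3.14, 3.14, 3.14, 3.14].

## Interface

Orientations are given as a rotation vector (axis times angle).
In Python, from cell import readout, grab_frame, robot gives the robot as it stands.
- The arm moves only by the tool play_rows, never from a script. Its argument "increments" is a list of rows, each an object of numbers: "dx", "dy", "dz": the shift along the tool's x, y, z in m; "twist": the turn about the tool's z in rad. A call has 1 to 5 rows; each row shifts and turns the commanded pose from where the row before left it, along the tool's axes as they then stand; what a row does not reach is not made up. A row lasts 1/8 s, in which the tool goes at most 62.5 mm and 10.7 degrees, less where a joint would pass 70% of its speed; a pose out of reach is approached as far as the arm can. A call with a gripper value outside its range is refused whole. "jaw" is the opening, from -1 (shut) to 1 (fully open), so that 0 is half open, set as the call begins (left out, the last holds). The fingers move at their own pace and stop on an object; "force" is the grip in N (left out, the last holds). Time passes only in rows, so rows that do not move let the fingers close. It gives the time, the measured TCP pose, the force, the opening and the grip force at its end, in the units of the state.
- readout.observe(): the state, without advancing time (a new reading comes with each control period).
- grab_frame(name): name is "side" or "top" or "wrist"; returns a dict with "img" (480x640x3 uint8, red, green, blue), "fx", "fy", "cx", "cy" (pixels), "T" (4x4, takes a point from camera to world coordinates); the wrist camera has in their place "mount" (4x4, takes a point from camera to tool coordinates, whose origin is the TCP and whose axes are the flange's). Camera axes: x right, y up, looking along -z (the intrinsics and any distortion apply to the point x, -y, -z); pixel columns grow to the right and rows downward; lengths in m; the calibration is good to about 2 mm. The wrist camera is an equidistant fisheye: a pixel r from the principal point sees the ray r / f radians off the axis. A picture is of the moment at which its call begins: read the wrist's pose just before it. There is no depth.
- robot.hand_in(): hands the job in; it is judged then, once.
The state is a dict: "time_s": time; "q": joint angles; "qd": joint speeds; "joint_torque": joint torques, N m; "ee_pos": TCP position; "eef_rot": TCP orientation; "ft_force": force on the tool from outside, world axes, zero at the start; "moment": the same for the moment, N m; "opening": finger opening in m; "finger_force": force on a finger pad.
Only numpy, scipy, OpenCV 4.12 (cv2) and the standard library are available. Lean on these libraries where they do the work, as an engineer would, in place of code of your own. Each camera call takes 0.05 s, during which the arm holds its last target. There are 200 camera calls.

## Task

Squeeze the self-closing lifter open, take it off its stand, put it around the upright tab of the one hot steel pot that has a tab, and let it spring shut on the tab. Carry the pot by the lifter to the warmer and press it down the well, past the stiff plate inside, until its rim bears firmly on the grey collar, without forcing it. Leave the lifter clipped upright on the pot, never touch the hot pot with the gripper, and leave everything else where it is.

Things in the scene. Friction and masses are not known exactly. Their poses are not given: they have to be found in the camera images.
- lifter: Self-closing lifter (crossed-arm spring tongs), 112 mm tall, 0.16 kg, upright, jaws down. Origin: midway between the jaw tips, at their lower edge; z up, x along the jaws' width, y the way the jaws part. Jaws: steel, 24 mm wide (x), 36 mm high, 5 mm thick; they spring shut, pressing about 9 N each on an 8 mm thing.
- paddles (a point): Point midway between the lifter's two upright steel squeeze paddles (one each side in y), 84 mm above the jaw tips. Paddles: 24 mm wide (x), 56 to 100 mm above the tips, 60 mm over their outer faces when 8 mm are held. Squeezing them along y opens the jaws by as much, to a stop at 42 mm (jaws 26 mm apart); that takes 13 N, 25 N of grip is ample. Letting go shuts the jaws.
- spine (a point): Point 96 mm above the jaw tips in the lifter's fixed black spine, 24 mm (x) by 12 mm (y), 48 to 112 mm above the tips, between the paddles. Carry and press by the spine: held there the jaws stay shut by their spring. Best gripped on its two narrow sides, closing along x, fingers passing between the paddles.
- jaw_a (a joint): How far each jaw has moved out from where it holds 8 mm: 0 on the stand or clipped on the tab, 0.009 m squeezed fully open, -0.002 shut on nothing.
- stand: Grey foot 90 x 70 x 20 mm, fixed, with an upright steel fin 24 mm (x) by 8 mm (y), 30 mm high, in its middle. The lifter is parked with its jaws shut on the fin, tips on the foot: squeeze it open, then lift 35 mm or more to clear the fin. Origin: centre of the underside.
- pot: The hot steel pot to move, 0.14 to 0.28 kg: 48 mm across, with a rim 58 mm across, underside 28 mm and top (the lid) 32 mm above the origin; chamfered foot. On the lid a flat upright tab 24 mm wide (x), 8 mm thick (y), to 62 mm above the origin. Origin: centre of the underside, z up. It stands in any of three places in the tray. The jaws belong one each side of the tab, tips down on the lid.
- pot_b: A pot of the same size with a low round knob, 13 mm high, instead of a tab. Leave alone. Origin: centre of the underside.
- pot_c: Another pot like pot_b. Leave alone. Origin: centre of the underside.
- tray: Fixed grey tray 250 x 100 mm, 12 mm high, floor 5 mm thick, in which the three pots stand in a row about 74 mm apart. Origin: centre of the underside, x along the row.
- warmer: White warmer block, fixed, 120 x 120 x 55 mm, with one round well in its middle, 50 mm across (1 mm of room round the pot). Around it a rigid grey collar, 53 mm inside, 67 mm outside; its top is set anywhere from 1 to 9 mm above the block's top face, not measured. Origin: centre of the underside, z up.
- well (a point): Centre of the well's mouth, level with the warmer's top face (55 mm above the worktop). A metal plate in the well starts 14 to 16 mm below; it slides down stiffly against about 7 N and stays where it is pushed. The pot is home when its rim bears on the collar: the force then rises steeply. 13 N or more on the pot is firm, over 30 N is forcing it.
- soap: Amber soap bottle, 68 mm across, 170 mm high. Leave alone.
- tub: White open tub, 100 mm across, 75 mm high. Leave alone.
- tublid: Flat blue lid, 84 mm across, 8 mm high. Leave alone.
- spoon: Metal spoon lying flat. Leave alone.
There are look-alikes about, which are no part of the job. Leave any pink or purple look-alike of the pot alone.

How it is judged:
By the outcome, as a careful person would: the job done as asked, in the order asked, and still so for the second after the job is handed in, with the robot touching nothing.
It also fails if it takes over 72 s, if anything falls off the work surface, if the arm or the gripper's body presses on something with over 40 N, if the wrist force passes 120 N, or if a joint passes its speed limit or range.

## Working session

There is one attempt and no reset: what is moved stays moved. The work goes in short steps, Python scripts to look and compute and a tool call to move; the robot and the scene stay as the last step left them, time stands still between calls to the robot, and variables do not carry over. Pictures are saved under pics/ and viewed, at most 10 in all, crops included, and the job is handed in when it is done.

Besides the shell and the picture viewer there is one more tool, called after "Request:" by a JSON object that holds its "name" and its "arguments", one argument or row to a line. play_rows: Moves the arm, as the interface text tells. Its arguments: {"type":"object","properties":{"increments":{"type":"array","items":{"type":"object","properties":{"dx":{"type":"number"},"dy":{"type":"number"},"dz":{"type":"number"},"twist":{"type":"number"}}}},"jaw":{"type":"number"},"force":{"type":"number"}},"required":["increments"]}

```bash
mkdir -p pics; cat > h.py <<'E'
import numpy as np,cv2
from cell import readout,grab_frame,robot
from scipy.spatial.transform import Rotation as R
def snap(n,f):
    g=grab_frame(n); cv2.imwrite('pics/'+f,g['img'][:,:,::-1]); np.savez('pics/'+f+'.npz',**{k:v for k,v in g.items()}); return g
def ray(g,u,v):
    d=np.array([(u-g['cx'])/g['fx'],-(v-g['cy'])/g['fy'],-1]); T=np.array(g['T']); return T[:3,3],T[:3,:3]@d
def atz(g,u,v,z):
    o,d=ray(g,u,v); return o+d*(z-o[2])/d[2]
def proj(g,p):
    T=np.array(g['T']); c=T[:3,:3].T@(np.array(p)-T[:3,3]); return g['cx']-g['fx']*c[0]/c[2], g['cy']+g['fy']*c[1]/c[2]
E
python3 - <<'E'
from h import *
for n in('top','side'):
    g=snap(n,n+'1.png'); print(n,{k:np.round(v,3).tolist() for k,v in g.items() if k!='img'})
s=readout.observe(); print(s['ee_pos'],s['eef_rot'],R.from_rotvec(s['eef_rot']).as_matrix().round(3))
E
```

```text
top {'fx': 607.376, 'fy': 607.376, 'cx': 307.382, 'cy': 230.392, 'T': [[-0.008, 0.992, -0.13, 0.408], [-1.0, -0.01, -0.014, -0.017], [-0.015, 0.13, 0.991, 1.278], [0.0, 0.0, 0.0, 1.0]]}
side {'fx': 510.906, 'fy': 510.906, 'cx': 314.996, 'cy': 243.928, 'T': [[0.987, 0.102, -0.124, 0.443], [-0.16, 0.709, -0.687, -0.685], [0.018, 0.698, 0.716, 0.815], [0.0, 0.0, 0.0, 1.0]]}
[0.1567215  0.63010261 0.2176235 ] [-0.38191207 -3.11803808  0.00352529] [[-0.97   0.241 -0.001]
 [ 0.241  0.97  -0.002]
 [-0.    -0.002 -1.   ]]
```

View pics/top1.png

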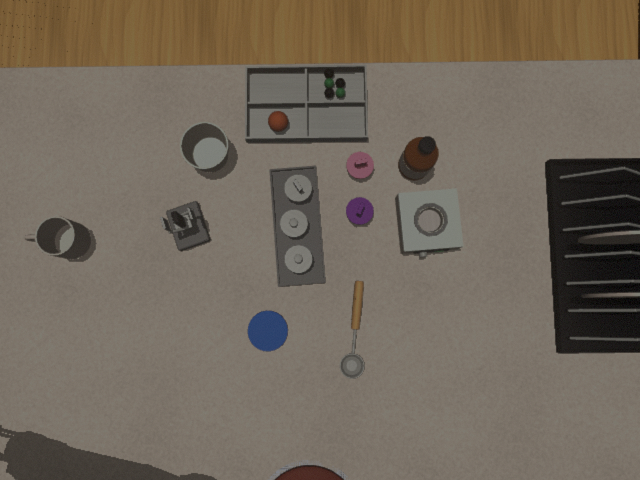

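View pics/side1.png

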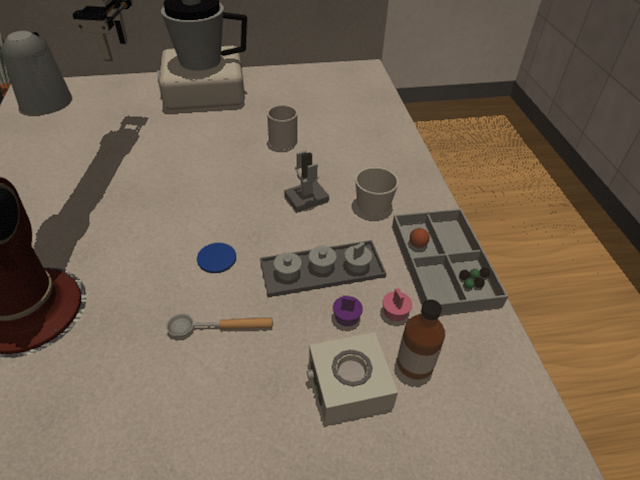

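The top view shows the lifter on its stand at (186,225) and the warmer at (430,220). Candidates for the pot: steel with a tab (298,188), steel with knobs (293,224) and (298,260), pink with a tab (360,165), purple with a tab (360,211). By the description I choose (298,188), and check it in a close crop.

```bash
python3 - <<'E'
import cv2,numpy as np
t=cv2.imread('pics/top1.png'); s=cv2.imread('pics/side1.png')
def c(i,x,y,w,h,k): return cv2.resize(i[y:y+h,x:x+w],None,fx=k,fy=k,interpolation=cv2.INTER_CUBIC)
# each 400x300
a=c(t,155,195,66,50,6); b=c(t,265,160,66,50,6); d=c(t,390,183,80,60,5); e=c(s,275,145,66,50,6)
P=[cv2.resize(x,(400,300))for x in(a,b,d,e)]
o=np.vstack([np.hstack(P[:2]),np.hstack(P[2:])]); cv2.imwrite('pics/c1.png',np.clip(o*1.4,0,255).astype('uint8'))
E
```

```text
(no output)
```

View pics/c1.png

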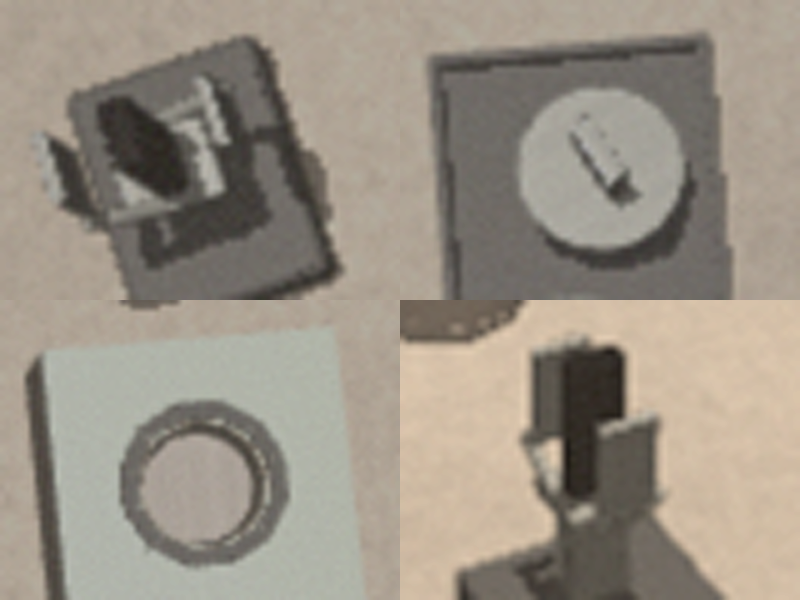

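The crop confirms the steel pot has the upright tab, running down-right from about (294,179) to (304,192). The lifter is parked square with the stand, its paddles at about (162,221) and (190,213).

```bash
cat >> h.py <<'E'
def load(f): return dict(np.load('pics/'+f+'.npz'))
def wproj(g,pos,rot,p):
    M=np.array(g['mount']); q=R.from_rotvec(rot).as_matrix().T@(np.asarray(p,float)-pos)
    c=M[:3,:3].T@(q-M[:3,3]); x,y,z=c[0],-c[1],-c[2]; r=np.hypot(x,y); th=np.arctan2(r,z)
    return np.array([g['cx']+g['fx']*th*x/r, g['cy']+g['fy']*th*y/r])
def watz(g,pos,rot,u,v,z):
    M=np.array(g['mount']); a=(u-g['cx'])/g['fx'];b=(v-g['cy'])/g['fy'];th=np.hypot(a,b)
    d=np.array([np.sin(th)*a/th,-np.sin(th)*b/th,-np.cos(th)]); Q=R.from_rotvec(rot).as_matrix()
    o=pos+Q@M[:3,3]; d=Q@M[:3,:3]@d; return o+d*(z-o[2])/d[2]
E
python3 - <<'E'
from h import *
g=load('top1.png')
A=lambda x,y:(155+x/6.06,195+y/6.0)
B=lambda x,y:(265+x/6.06,160+y/6.0)
D=lambda x,y:(390+x/5,183+y/5)
for c in [(72,95),(255,38),(338,270),(128,302)]: print('stand',atz(g,*A(*c),.02).round(3))
for c in [(40,140),(208,85)]: print('paddle',atz(g,*A(*c),.1).round(3))
print('spine',atz(g,*A(120,110),.112+.02).round(3))
for c in [(172,118),(190,112),(232,178),(215,190)]: print('tabtop',atz(g,*B(*c),.067).round(3))
print('lid',atz(g,*B(203,168),.037).round(3))
print('collar',atz(g,*D(204,182),.06).round(3))
g=grab_frame('wrist');print({k:np.round(v,3).tolist() for k,v in g.items() if k!='img'})
E
```

```text
stand [0.617 0.296 0.02 ]
stand [0.637 0.233 0.02 ]
stand [0.554 0.203 0.02 ]
stand [0.544 0.275 0.02 ]
paddle [0.589 0.286 0.1  ]
paddle [0.607 0.232 0.1  ]
spine [0.594 0.253 0.132]
tabtop [0.671 0.028 0.067]
tabtop [0.673 0.022 0.067]
tabtop [0.65  0.008 0.067]
tabtop [0.646 0.014 0.067]
lid [0.66  0.018 0.037]
collar [ 0.587 -0.249  0.06 ]
{'fx': 371.648, 'fy': 371.648, 'cx': 317.295, 'cy': 241.887, 'mount': [[-0.0, 0.961, 0.277, 0.077], [1.0, 0.001, -0.0, -0.0], [-0.0, 0.277, -0.961, -0.167], [0.0, 0.0, 0.0, 1.0]]}
```

Request:
{"name": "play_rows", "arguments": {
  "increments": [
    {"dx": -0.042, "dy": -0.022},
    {"dx": -0.042, "dy": -0.022},
    {"dx": -0.042, "dy": -0.022},
    {"dx": -0.042, "dy": -0.022},
    {"dx": -0.042, "dy": -0.022}
  ],
  "jaw": 1
}}

```text
schema error: expected keys dx, dy, dz, twist
```

Request:
{"name": "play_rows", "arguments": {
  "increments": [
    {"dx": -0.042, "dy": -0.022},
    {"dx": -0.042, "dy": -0.022},
    {"dx": -0.042, "dy": -0.022},
    {"dx": -0.042, "dy": -0.022},
    {"dx": -0.042, "dy": -0.022}
  ]
}}

```text
schema error: expected keys dx, dy, dz, twist
```

Request:
{"name": "play_rows", "arguments": {
  "increments": [
    {"dx": -0.042, "dy": -0.022},
    {"dx": -0.042, "dy": -0.022},
    {"twist": -0.186},
    {"twist": -0.186},
    {"twist": -0.186}
  ]
}}

```text
schema error: expected keys dx, dy, dz, twist
```

Request:
{"name": "play_rows", "arguments": {
  "increments": [
    {"dx": 0},
    {"dx": 0}
  ]
}}

```text
schema error: expected keys dx, dy, dz, twist
```

```bash
python3 - <<'E'
from h import *
s=readout.observe(); g=snap('wrist','w1.png'); np.savez('pics/w1s.npz',pos=s['ee_pos'],rot=s['eef_rot'])
print(s['time_s'],s['ee_pos'],R.from_rotvec(s['eef_rot']).as_matrix().round(3),s['opening'],s['ft_force'])
for p in [(.588,.252,.132),(.589,.286,.12),(.607,.232,.12),(.617,.296,.02)]: print(wproj(g,s['ee_pos'],s['eef_rot'],p))
E
```

```text
0.15 [0.15677659 0.63019836 0.21773859] [[-0.97   0.241 -0.   ]
 [ 0.241  0.97  -0.002]
 [-0.    -0.002 -1.   ]] 0.09296497523188364 [ 0.14278593 -0.09400192  0.64297939]
[152.90210701 551.55279343]
[172.41128621 547.9419621 ]
[150.85672043 550.0994803 ]
[198.19952965 510.99162471]
```

View pics/w1.png

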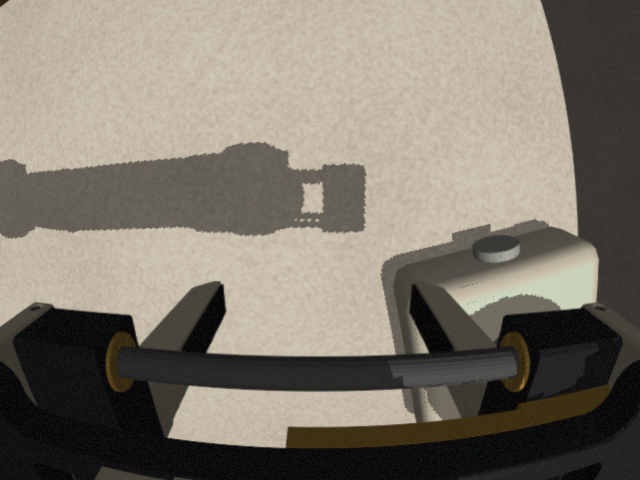

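All rows must carry all four keys, so nothing moved. The wrist view shows just the bare worktop and an appliance at right (500,300), which lies away from the path. Resending with full rows.

Request:
{"name": "play_rows", "arguments": {
  "increments": [
    {"dx": -0.042, "dy": -0.022, "dz": 0, "twist": 0},
    {"dx": -0.042, "dy": -0.022, "dz": 0, "twist": 0},
    {"dx": -0.042, "dy": -0.022, "dz": 0, "twist": 0},
    {"dx": -0.042, "dy": -0.022, "dz": 0, "twist": 0},
    {"dx": -0.042, "dy": -0.022, "dz": 0, "twist": 0}
  ],
  "jaw": 1
}}

```text
time_s: 0.82
ee_pos: [0.3352, 0.4721, 0.2186]
eef_rot: [0.382, 3.118, -0.0]
ft_force: [0.5, 0.1, 0.5]
opening: 0.0927
finger_force: 0.0
```

Request:
{"name": "play_rows", "arguments": {
  "increments": [
    {"dx": -0.042, "dy": -0.022, "dz": 0, "twist": 0},
    {"dx": -0.042, "dy": -0.022, "dz": 0, "twist": 0},
    {"dx": -0.042, "dy": -0.022, "dz": 0, "twist": 0},
    {"dx": -0.042, "dy": -0.022, "dz": 0, "twist": 0},
    {"dx": -0.042, "dy": -0.022, "dz": 0, "twist": 0}
  ]
}}

```text
time_s: 1.45
ee_pos: [0.5123, 0.3148, 0.2185]
eef_rot: [-0.382, -3.118, 0.0]
ft_force: [0.1, 0.4, 0.4]
opening: 0.093
finger_force: 0.0
```

Request:
{"name": "play_rows", "arguments": {
  "increments": [
    {"dx": -0.042, "dy": -0.022, "dz": 0, "twist": 0},
    {"dx": -0.042, "dy": -0.022, "dz": 0, "twist": 0},
    {"dx": 0, "dy": 0, "dz": 0, "twist": -0.186},
    {"dx": 0, "dy": 0, "dz": 0, "twist": -0.186},
    {"dx": 0, "dy": 0, "dz": 0, "twist": -0.186}
  ]
}}

```text
time_s: 2.08
ee_pos: [0.5822, 0.2527, 0.2183]
eef_rot: [0.5, -3.101, 0.0]
ft_force: [0.2, -0.5, -0.1]
opening: 0.0933
finger_force: 0.0
```

Request:
{"name": "play_rows", "arguments": {
  "increments": [
    {"dx": 0, "dy": 0, "dz": 0, "twist": 0},
    {"dx": 0, "dy": 0, "dz": 0, "twist": 0}
  ]
}}

```text
time_s: 2.33
ee_pos: [0.5822, 0.2529, 0.2185]
eef_rot: [0.487, -3.103, 0.0]
ft_force: [-0.1, -0.1, -0.5]
opening: 0.0929
finger_force: 0.0
```

```bash
python3 - <<'E'
from h import *
s=readout.observe(); g=snap('wrist','w2.png'); np.savez('pics/w2s.npz',pos=s['ee_pos'],rot=s['eef_rot'])
print(s['time_s'],s['ee_pos'],R.from_rotvec(s['eef_rot']).as_matrix().round(3),s['opening'],s['ft_force'])
for p in [(.588,.252,.132),(.589,.286,.12),(.607,.232,.12),(.617,.296,.02)]: print(wproj(g,s['ee_pos'],s['eef_rot'],p))
E
```

```text
2.325 [0.5821688  0.25286141 0.21848869] [[-0.952 -0.306 -0.   ]
 [-0.306  0.952 -0.   ]
 [ 0.    -0.    -1.   ]] 0.09289308038228829 [-0.11597238 -0.05108155 -0.52025175]
[314.1631793 254.5275656]
[356.52797701 263.80111681]
[281.61151891 264.58935656]
[346.81032191 258.76399493]
```

View pics/w2.png

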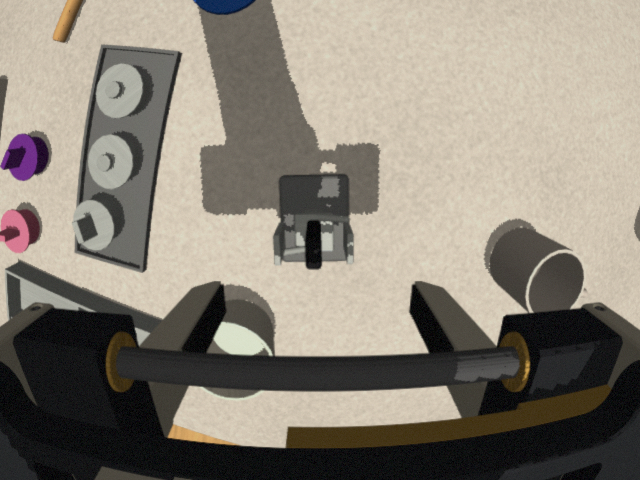

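The wrist view shows the lifter upright at about (314,245), paddles left/right at (278,245) and (350,245), square with the fingers. An enlarged crop for precise pixels.

```bash
python3 - <<'E'
import cv2,numpy as np
t=cv2.imread('pics/w2.png')
a=cv2.resize(t[170:275,262:367],(600,600),interpolation=cv2.INTER_CUBIC)
cv2.imwrite('pics/c2.png',np.clip(a*1.5,0,255).astype('uint8'))
E
```

```text
(no output)
```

View pics/c2.png

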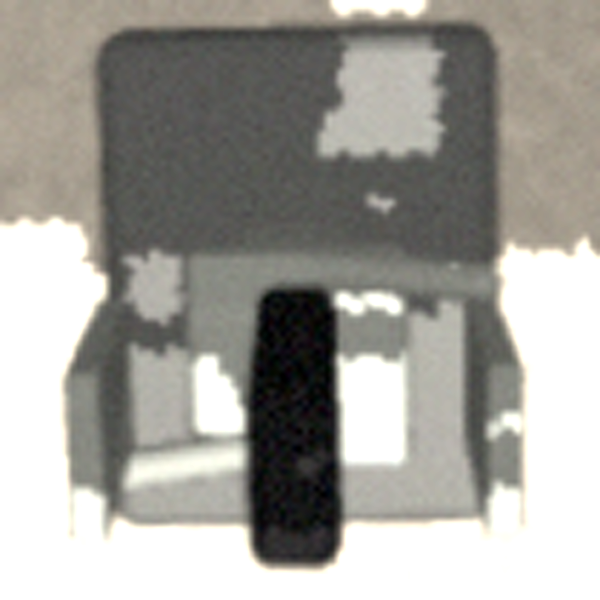

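```bash
python3 - <<'E'
from h import *
g=load('w2.png'); s=np.load('pics/w2s.npz'); pos,rot=s['pos'],s['rot']; Q=R.from_rotvec(rot).as_matrix()
def W(x,y,z): return (Q.T@(watz(g,pos,rot,262+x/5.714,170+y/5.714,z)-pos)*1000).round(1)
for n,x,y,z in [('spL',252,555,.132),('spR',340,555,.132),('spEnd',296,567,.132),('spTopFar',296,348,.132),('padLout',68,530,.12),('padRout',523,530,.12),('padL far',68,375,.12),('padR far',520,360,.12),('padLend',85,537,.12),('padRend',505,535,.12),
 ('stTL',100,35,.02),('stTR',495,35,.02),('stT',297,25,.02),('stL',106,270,.02),('stR',496,270,.02)]: print(n,W(x,y,z))
E
```

```text
spL [-14.9  -8.5  86.5]
spR [-14.9   2.7  86.5]
spEnd [-16.6  -2.9  86.5]
spTopFar [12.2 -2.8 86.5]
padLout [-15.8 -33.3  98.5]
padRout [-15.8  27.1  98.5]
padL far [  5.5 -32.6  98.5]
padR far [ 7.5 26.1 98.5]
padLend [-16.8 -31.1  98.5]
padRend [-16.5  24.8  98.5]
stTL [ 39.4 -37.5 198.5]
stTR [ 39.3  30.6 198.5]
stT [ 40.9  -3.5 198.5]
stL [ -2.3 -37.3 198.5]
stR [ -2.4  31.5 198.5]
```

Request:
{"name": "play_rows", "arguments": {
  "increments": [
    {"dx": -0.0046, "dy": -0.003, "dz": 0, "twist": 0},
    {"dx": 0, "dy": 0, "dz": 0.035, "twist": 0},
    {"dx": 0, "dy": 0, "dz": 0.035, "twist": 0},
    {"dx": 0, "dy": 0, "dz": 0.035, "twist": 0},
    {"dx": 0, "dy": 0, "dz": 0.0285, "twist": 0}
  ]
}}

```text
time_s: 3.0
ee_pos: [0.5876, 0.2512, 0.0837]
eef_rot: [0.49, -3.103, 0.001]
ft_force: [0.1, 0.4, -0.0]
opening: 0.0931
finger_force: 0.0
```

Request:
{"name": "play_rows", "arguments": {
  "increments": [
    {"dx": 0, "dy": 0, "dz": 0, "twist": 0},
    {"dx": 0, "dy": 0, "dz": 0, "twist": 0},
    {"dx": 0, "dy": 0, "dz": 0, "twist": 0},
    {"dx": 0, "dy": 0, "dz": 0, "twist": 0},
    {"dx": 0, "dy": 0, "dz": 0, "twist": 0}
  ],
  "jaw": -0.3,
  "force": 25
}}

```text
time_s: 3.62
ee_pos: [0.5893, 0.2497, 0.0867]
eef_rot: [-0.49, 3.1, -0.004]
ft_force: [0.4, -4.9, 6.3]
opening: 0.0481
finger_force: 13.1
```

Request:
{"name": "play_rows", "arguments": {
  "increments": [
    {"dx": 0, "dy": 0, "dz": 0, "twist": 0},
    {"dx": 0, "dy": 0, "dz": 0, "twist": 0},
    {"dx": 0, "dy": 0, "dz": 0, "twist": 0}
  ],
  "jaw": -0.6,
  "force": 25
}}

```text
time_s: 4.0
ee_pos: [0.5896, 0.2493, 0.0868]
eef_rot: [-0.488, 3.1, -0.004]
ft_force: [0.2, -3.1, 6.8]
opening: 0.0405
finger_force: 25.0
```

Request:
{"name": "play_rows", "arguments": {
  "increments": [
    {"dx": 0, "dy": 0, "dz": -0.005, "twist": 0},
    {"dx": 0, "dy": 0, "dz": -0.01, "twist": 0},
    {"dx": 0, "dy": 0, "dz": -0.02, "twist": 0},
    {"dx": 0, "dy": 0, "dz": -0.03, "twist": 0},
    {"dx": 0, "dy": 0, "dz": -0.035, "twist": 0}
  ]
}}

```text
time_s: 4.62
ee_pos: [0.5865, 0.252, 0.1856]
eef_rot: [0.493, -3.1, -0.001]
ft_force: [-0.3, -1.2, -1.1]
opening: 0.0404
finger_force: 24.9
```

Request:
{"name": "play_rows", "arguments": {
  "increments": [
    {"dx": 0, "dy": 0, "dz": -0.02, "twist": 0},
    {"dx": 0, "dy": 0, "dz": 0, "twist": 0},
    {"dx": 0, "dy": 0, "dz": 0, "twist": 0}
  ]
}}

```text
time_s: 5.0
ee_pos: [0.5866, 0.2514, 0.204]
eef_rot: [0.492, -3.1, 0.001]
ft_force: [-0.5, -0.3, -1.8]
opening: 0.0408
finger_force: 24.9
```

```bash
python3 - <<'E'
from h import *
s=readout.observe(); g=snap('side','s2.png')
print(s['time_s'],s['ee_pos'],s['eef_rot'],s['opening'],s['finger_force'],s['ft_force'],s['q'])
w=snap('wrist','w3.png'); np.savez('pics/w3s.npz',pos=s['ee_pos'],rot=s['eef_rot'])
u,v=map(int,proj(g,s['ee_pos'])); print(u,v)
a=cv2.resize(g['img'][v-50:v+50,u-50:u+50,::-1],(400,400),interpolation=cv2.INTER_CUBIC)
b=cv2.resize(w['img'][140:300,240:400,::-1],(400,400),interpolation=cv2.INTER_CUBIC)
cv2.imwrite('pics/c3.png',np.clip(np.hstack([a,b])*1.4,0,255).astype('uint8'))
E
```

```text
5.0 [0.58655871 0.25144941 0.20398337] [ 4.92120488e-01 -3.10029635e+00  6.28275494e-04] 0.04081975382437531 24.931856095790863 [-0.53469178 -0.32030028 -1.82357596] [-0.36533941  0.61277997 -0.12725701  1.47560096  0.08328797  1.06099773
  1.37511043]
306 126
```

View pics/c3.png

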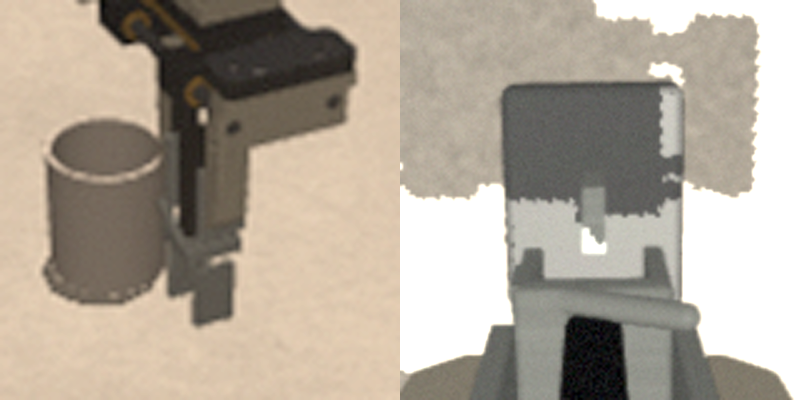

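The crop shows the lifter hanging straight in the fingers with its jaws parted, and the stand free below. Moving to hover beside the tabbed pot so that the tab is in plain view of the wrist camera.

Request:
{"name": "play_rows", "arguments": {
  "increments": [
    {"dx": -0.007, "dy": -0.041, "dz": 0, "twist": 0},
    {"dx": -0.007, "dy": -0.041, "dz": 0, "twist": 0},
    {"dx": -0.007, "dy": -0.041, "dz": 0, "twist": 0},
    {"dx": -0.007, "dy": -0.041, "dz": 0, "twist": 0},
    {"dx": -0.007, "dy": -0.041, "dz": 0, "twist": 0}
  ]
}}

```text
time_s: 5.72
ee_pos: [0.6842, 0.0661, 0.2037]
eef_rot: [0.491, -3.1, -0.0]
ft_force: [-0.9, 0.8, -2.2]
opening: 0.0407
finger_force: 24.9
```

Request:
{"name": "play_rows", "arguments": {
  "increments": [
    {"dx": -0.0035, "dy": -0.04, "dz": 0, "twist": 0},
    {"dx": 0, "dy": 0, "dz": 0, "twist": -0.109},
    {"dx": 0, "dy": 0, "dz": 0, "twist": -0.109},
    {"dx": 0, "dy": 0, "dz": 0, "twist": 0},
    {"dx": 0, "dy": 0, "dz": 0, "twist": 0}
  ]
}}

```text
time_s: 6.35
ee_pos: [0.6996, 0.0305, 0.2044]
eef_rot: [0.824, -3.03, -0.0]
ft_force: [0.3, -0.5, -1.4]
opening: 0.0404
finger_force: 24.9
```

```bash
python3 - <<'E'
from h import *
s=readout.observe(); w=snap('wrist','w4.png'); np.savez('pics/w4s.npz',pos=s['ee_pos'],rot=s['eef_rot'])
print(s['time_s'],s['ee_pos'],s['eef_rot'],s['opening'],s['finger_force'],s['ft_force'],s['q'][6])
print(wproj(w,s['ee_pos'],s['eef_rot'],(.66,.018,.067)),wproj(w,s['ee_pos'],s['eef_rot'],(.66,.018,.037)))
b=cv2.resize(w['img'][120:300,230:390,::-1],(533,600),interpolation=cv2.INTER_CUBIC)
cv2.imwrite('pics/c4.png',np.clip(b*1.4,0,255).astype('uint8'))
E
```

```text
6.35 [0.69957443 0.03051411 0.20436663] [ 8.23913755e-01 -3.03020716e+00 -4.36005181e-04] 0.0403539131588038 24.931945502758026 [ 0.280772   -0.48826535 -1.35641109] 1.9331746113225485
[328.77289669 182.45799015] [327.71453365 178.49987008]
```

View pics/c4.png

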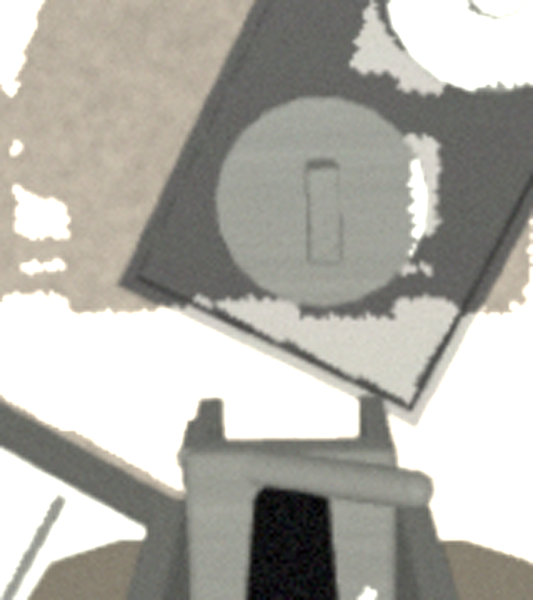

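The crop shows the tab's top as a thin rectangle, corners about (305,168), (338,168), (342,262), (308,262). The open jaws' lower ends are at (210,400) and (372,400).

```bash
python3 - <<'E'
from h import *
g=load('w4.png'); s=np.load('pics/w4s.npz'); pos,rot=s['pos'],s['rot']; Q=R.from_rotvec(rot).as_matrix()
def W(x,y,z): return (Q.T@(watz(g,pos,rot,230+x/3.333,120+y/3.333,z)-pos)*1000).round(1)
for n,x,y,z in [('t',304,168,.067),('t',338,168,.067),('t',342,262,.067),('t',308,262,.067),('lidL',217,200,.037),('lidR',425,200,.037),('lidT',321,97,.037),('lidB',321,305,.037),
 ('jLo',199,402,.138),('jLi',222,402,.138),('jRi',360,400,.138),('jRo',385,400,.138)]: print(n,W(x,y,z))
E
```

```text
t [ 50.3   2.9 137.4]
t [ 50.3  11.3 137.4]
t [ 26.8  12.4 137.4]
t [ 26.8   4.  137.4]
lidL [ 39.  -20.3 167.4]
lidR [ 39.1  36.1 167.4]
lidT [ 66.8   7.8 167.5]
lidB [  9.8   8.  167.4]
jLo [ 10.9 -18.4  66.4]
jLi [ 10.9 -13.9  66.4]
jRi [11.2 13.2 66.4]
jRo [11.2 18.1 66.4]
```

Request:
{"name": "play_rows", "arguments": {
  "increments": [
    {"dx": 0.0395, "dy": 0.0079, "dz": 0, "twist": 0},
    {"dx": 0, "dy": 0, "dz": 0, "twist": -0.047},
    {"dx": 0, "dy": 0, "dz": 0, "twist": 0},
    {"dx": 0, "dy": 0, "dz": 0.03, "twist": 0},
    {"dx": 0, "dy": 0, "dz": 0.025, "twist": 0}
  ]
}}

```text
time_s: 7.02
ee_pos: [0.6625, 0.0176, 0.1496]
eef_rot: [-0.896, 3.01, -0.0]
ft_force: [-0.1, 0.6, -1.1]
opening: 0.0406
finger_force: 24.9
```

Request:
{"name": "play_rows", "arguments": {
  "increments": [
    {"dx": 0, "dy": 0, "dz": 0.02, "twist": 0},
    {"dx": 0, "dy": 0, "dz": 0.015, "twist": 0},
    {"dx": 0, "dy": 0, "dz": 0.008, "twist": 0},
    {"dx": 0, "dy": 0, "dz": 0, "twist": 0},
    {"dx": 0, "dy": 0, "dz": 0, "twist": 0}
  ]
}}

```text
time_s: 7.65
ee_pos: [0.6626, 0.0173, 0.108]
eef_rot: [-0.897, 3.009, -0.001]
ft_force: [-0.5, -0.3, -2.6]
opening: 0.0405
finger_force: 24.9
```

Request:
{"name": "play_rows", "arguments": {
  "increments": [
    {"dx": 0, "dy": 0, "dz": 0.002, "twist": 0},
    {"dx": 0, "dy": 0, "dz": 0.001, "twist": 0},
    {"dx": 0, "dy": 0, "dz": 0, "twist": 0}
  ]
}}

```text
time_s: 8.02
ee_pos: [0.6618, 0.0171, 0.1042]
eef_rot: [0.897, -3.011, 0.0]
ft_force: [-0.5, -0.0, -1.4]
opening: 0.0404
finger_force: 24.9
```

Request:
{"name": "play_rows", "arguments": {
  "increments": [
    {"dx": 0, "dy": 0, "dz": 0.001, "twist": 0},
    {"dx": 0, "dy": 0, "dz": 0, "twist": 0}
  ]
}}

```text
time_s: 8.28
ee_pos: [0.6618, 0.0172, 0.1031]
eef_rot: [0.897, -3.01, -0.0]
ft_force: [0.9, -0.3, -2.0]
opening: 0.0405
finger_force: 24.9
```

Request:
{"name": "play_rows", "arguments": {
  "increments": [
    {"dx": 0, "dy": 0, "dz": 0.001, "twist": 0},
    {"dx": 0, "dy": 0, "dz": 0, "twist": 0}
  ]
}}

```text
time_s: 8.52
ee_pos: [0.662, 0.0171, 0.1028]
eef_rot: [-0.897, 3.01, -0.0]
ft_force: [-0.7, 0.2, 3.6]
opening: 0.0408
finger_force: 24.9
```

Contact with the lid (force rose from about −2 to +3.6 N). Letting the lifter spring shut.

Request:
{"name": "play_rows", "arguments": {
  "increments": [
    {"dx": 0, "dy": 0, "dz": 0, "twist": 0},
    {"dx": 0, "dy": 0, "dz": 0, "twist": 0},
    {"dx": 0, "dy": 0, "dz": 0, "twist": 0},
    {"dx": 0, "dy": 0, "dz": 0, "twist": 0},
    {"dx": 0, "dy": 0, "dz": 0, "twist": 0}
  ],
  "jaw": 1
}}

```text
time_s: 9.15
ee_pos: [0.6617, 0.0169, 0.1018]
eef_rot: [0.897, -3.01, 0.0]
ft_force: [-0.1, -0.6, 0.3]
opening: 0.086
finger_force: 0.0
```

Request:
{"name": "play_rows", "arguments": {
  "increments": [
    {"dx": 0, "dy": 0, "dz": -0.025, "twist": 0},
    {"dx": 0, "dy": 0, "dz": -0.035, "twist": 0},
    {"dx": 0, "dy": 0, "dz": -0.035, "twist": 0},
    {"dx": 0, "dy": 0, "dz": 0, "twist": 0},
    {"dx": 0, "dy": 0, "dz": 0, "twist": 0}
  ]
}}

```text
time_s: 9.78
ee_pos: [0.6611, 0.017, 0.1961]
eef_rot: [0.897, -3.009, -0.0]
ft_force: [0.2, -0.3, 0.2]
opening: 0.0933
finger_force: 0.0
```

```bash
python3 - <<'E'
from h import *
s=readout.observe(); w=snap('wrist','w5.png'); np.savez('pics/w5s.npz',pos=s['ee_pos'],rot=s['eef_rot'])
print(s['time_s'],s['ee_pos'],s['eef_rot'],s['opening'],s['ft_force'],s['q'])
b=cv2.resize(w['img'][165:285,250:390,::-1],(700,600),interpolation=cv2.INTER_CUBIC)
cv2.imwrite('pics/c5.png',np.clip(b*1.4,0,255).astype('uint8'))
E
```

```text
9.775 [0.66114196 0.01695291 0.19609115] [ 8.96650289e-01 -3.00892762e+00 -2.61831544e-04] 0.0933252040897154 [ 0.22327622 -0.31181573  0.1887586 ] [ 0.04834034  0.66033737 -0.19358957  1.41084402  0.13404026  1.08517185
  1.98167305]
```

View pics/c5.png

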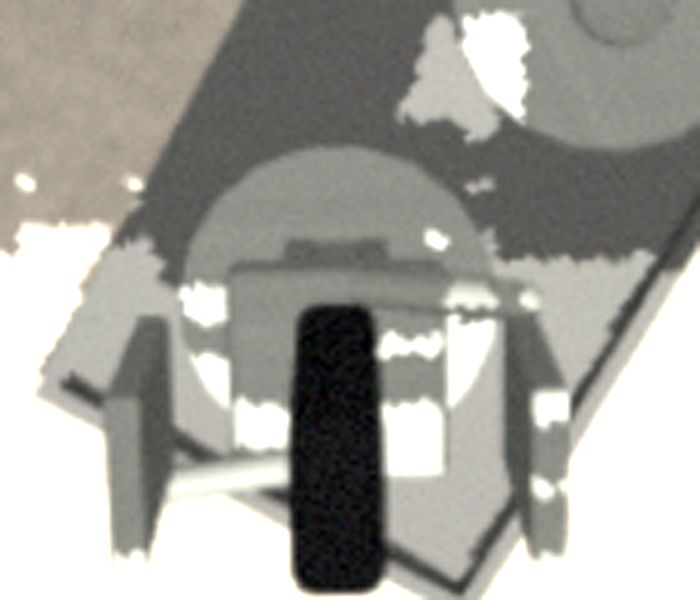

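The lifter is shut on the tab and upright, spine from (335,305) to (338,590), paddles at (130,480) and (545,480).

```bash
python3 - <<'E'
from h import *
g=load('w5.png'); s=np.load('pics/w5s.npz'); pos,rot=s['pos'],s['rot']; Q=R.from_rotvec(rot).as_matrix()
def W(x,y,z): return (Q.T@(watz(g,pos,rot,250+x/5,165+y/5,z)-pos)*1000).round(1)
for n,x,y,z in [('spL',293,560,.149),('spR',384,560,.149),('spEnd',338,592,.149),('padLo',106,540,.137),('padRo',568,540,.137),('padLe',130,560,.137),('padRe',545,557,.137),('padLofar',106,400,.137),('padRofar',568,390,.137),
 ('lidL',183,275,.037),('lidR',497,275,.037),('lidT',337,145,.037)]: print(n,W(x,y,z))
E
```

```text
spL [-7.  -5.7 47.1]
spR [-7.   5.5 47.1]
spEnd [-11.3  -0.2  47.1]
padLo [ -9.  -30.5  59.1]
padRo [-9.1 29.9 59.1]
padLe [-11.8 -27.4  59.1]
padRe [-11.5  27.   59.1]
padLofar [ 10.  -29.7  59.1]
padRofar [11.3 29.2 59.1]
lidL [  3.8 -27.9 159.1]
lidR [  3.7  28.7 159.1]
lidT [ 27.3  -0.2 159.1]
```

Request:
{"name": "play_rows", "arguments": {
  "increments": [
    {"dx": 0, "dy": 0, "dz": 0, "twist": 0.1745},
    {"dx": 0, "dy": 0, "dz": 0, "twist": 0.1745},
    {"dx": 0, "dy": 0, "dz": 0, "twist": 0.1745},
    {"dx": 0, "dy": 0, "dz": 0, "twist": 0.1745},
    {"dx": 0, "dy": 0, "dz": 0, "twist": 0.1745}
  ]
}}

```text
time_s: 10.45
ee_pos: [0.6608, 0.017, 0.1951]
eef_rot: [-0.468, -3.103, 0.001]
ft_force: [-0.9, -0.8, -0.1]
opening: 0.0931
finger_force: 0.0
```

Request:
{"name": "play_rows", "arguments": {
  "increments": [
    {"dx": 0, "dy": 0, "dz": 0, "twist": 0.1745},
    {"dx": 0, "dy": 0, "dz": 0, "twist": 0.1745},
    {"dx": 0, "dy": 0, "dz": 0, "twist": 0.1745},
    {"dx": 0, "dy": 0, "dz": 0, "twist": 0.1748},
    {"dx": 0, "dy": 0, "dz": 0, "twist": 0}
  ]
}}

```text
time_s: 11.08
ee_pos: [0.661, 0.0173, 0.1954]
eef_rot: [-1.49, -2.763, 0.004]
ft_force: [-0.7, 1.1, -0.6]
opening: 0.0929
finger_force: 0.0
```

Request:
{"name": "play_rows", "arguments": {
  "increments": [
    {"dx": 0, "dy": 0, "dz": 0, "twist": 0},
    {"dx": 0, "dy": 0, "dz": 0.03, "twist": 0},
    {"dx": 0, "dy": 0, "dz": 0.03, "twist": 0},
    {"dx": 0, "dy": 0, "dz": 0.022, "twist": 0},
    {"dx": 0, "dy": 0, "dz": 0, "twist": 0}
  ]
}}

```text
time_s: 11.7
ee_pos: [0.6602, 0.0171, 0.113]
eef_rot: [-1.491, -2.76, 0.004]
ft_force: [0.3, 0.3, 0.2]
opening: 0.0926
finger_force: 0.0
```

Request:
{"name": "play_rows", "arguments": {
  "increments": [
    {"dx": 0, "dy": 0, "dz": 0, "twist": 0},
    {"dx": 0, "dy": 0, "dz": 0, "twist": 0},
    {"dx": 0, "dy": 0, "dz": 0, "twist": 0},
    {"dx": 0, "dy": 0, "dz": 0, "twist": 0},
    {"dx": 0, "dy": 0, "dz": 0, "twist": 0}
  ],
  "jaw": -1,
  "force": 45
}}

```text
time_s: 12.32
ee_pos: [0.6619, 0.0172, 0.1153]
eef_rot: [1.494, 2.763, 0.0]
ft_force: [-0.1, 0.9, -1.1]
opening: 0.0474
finger_force: 0.0
```

Request:
{"name": "play_rows", "arguments": {
  "increments": [
    {"dx": 0, "dy": 0, "dz": 0, "twist": 0},
    {"dx": 0, "dy": 0, "dz": 0, "twist": 0}
  ]
}}

```text
time_s: 12.58
ee_pos: [0.6618, 0.0172, 0.1151]
eef_rot: [-1.494, -2.763, 0.0]
ft_force: [0.7, -0.3, -0.1]
opening: 0.0273
finger_force: 0.0
```

Request:
{"name": "play_rows", "arguments": {
  "increments": [
    {"dx": 0, "dy": 0, "dz": 0, "twist": 0},
    {"dx": 0, "dy": 0, "dz": 0, "twist": 0},
    {"dx": 0, "dy": 0, "dz": 0, "twist": 0}
  ]
}}

```text
time_s: 12.95
ee_pos: [0.6619, 0.0172, 0.1151]
eef_rot: [1.494, 2.763, 0.0]
ft_force: [0.6, 0.6, -0.2]
opening: 0.0236
finger_force: 45.0
```

Request:
{"name": "play_rows", "arguments": {
  "increments": [
    {"dx": 0, "dy": 0, "dz": -0.005, "twist": 0},
    {"dx": 0, "dy": 0, "dz": -0.015, "twist": 0},
    {"dx": 0, "dy": 0, "dz": -0.025, "twist": 0},
    {"dx": 0, "dy": 0, "dz": -0.03, "twist": 0},
    {"dx": 0, "dy": 0, "dz": -0.025, "twist": 0}
  ]
}}

```text
time_s: 13.58
ee_pos: [0.662, 0.017, 0.2172]
eef_rot: [1.494, 2.762, 0.001]
ft_force: [-0.1, 0.7, -4.4]
opening: 0.0237
finger_force: 45.0
```

Request:
{"name": "play_rows", "arguments": {
  "increments": [
    {"dx": 0, "dy": 0, "dz": 0, "twist": 0},
    {"dx": 0, "dy": 0, "dz": 0, "twist": 0}
  ]
}}

```text
time_s: 13.82
ee_pos: [0.6609, 0.0172, 0.2142]
eef_rot: [-1.494, -2.761, 0.002]
ft_force: [-0.2, 0.6, -4.4]
opening: 0.0236
finger_force: 45.0
```

```bash
python3 - <<'E'
from h import *
s=readout.observe()
print(s['time_s'],s['ee_pos'],s['eef_rot'],s['opening'],s['ft_force'],s['q'])
g=load('top1.png')
# warmer block top corners & soap from top image: print worlds
D=lambda x,y:(390+x/5,183+y/5)
for c in [(42,55),(335,28),(120,182),(288,182),(204,100),(204,264)]: print(atz(g,*D(*c),.055 if c[1]<60 else .06).round(4))
print('soap top',atz(g,427,143,.17),'base',atz(g,416,170,.03))
E
```

```text
13.825 [0.66092063 0.01721966 0.21416941] [-1.49356956e+00 -2.76148065e+00  1.69306637e-03] 0.0236367043659862 [-0.21043945  0.58097733 -4.40242188] [-0.18651798  0.64652539  0.23175723  1.39615266 -0.15446052  1.11898412
  0.64707227]
[ 0.6413 -0.1861  0.055 ]
[ 0.6512 -0.3058  0.055 ]
[ 0.5878 -0.2155  0.06  ]
[ 0.5871 -0.2832  0.06  ]
[ 0.6211 -0.2505  0.06  ]
[ 0.5541 -0.2482  0.06  ]
soap top [ 0.71563897 -0.22615479  0.17      ] base [ 0.69668982 -0.22772435  0.03      ]
```

Request:
{"name": "play_rows", "arguments": {
  "increments": [
    {"dx": 0, "dy": 0, "dz": 0, "twist": 0.1},
    {"dx": 0, "dy": 0, "dz": 0, "twist": 0.175},
    {"dx": 0, "dy": 0, "dz": 0, "twist": 0.175},
    {"dx": 0, "dy": 0, "dz": 0, "twist": 0.175},
    {"dx": 0, "dy": 0, "dz": 0, "twist": 0.131}
  ]
}}

```text
time_s: 14.45
ee_pos: [0.6607, 0.0175, 0.213]
eef_rot: [-2.411, -2.01, 0.005]
ft_force: [0.2, 0.1, -2.7]
opening: 0.0239
finger_force: 45.0
```

Request:
{"name": "play_rows", "arguments": {
  "increments": [
    {"dx": -0.015, "dy": -0.005, "dz": 0, "twist": 0},
    {"dx": -0.03, "dy": -0.006, "dz": 0, "twist": 0},
    {"dx": -0.04, "dy": -0.006, "dz": 0, "twist": 0},
    {"dx": -0.04, "dy": -0.005, "dz": 0, "twist": 0},
    {"dx": -0.04, "dy": -0.005, "dz": 0, "twist": 0}
  ]
}}

```text
time_s: 15.08
ee_pos: [0.6043, -0.1429, 0.2145]
eef_rot: [-2.407, -2.017, 0.003]
ft_force: [0.7, 0.3, -2.8]
opening: 0.0235
finger_force: 45.0
```

Request:
{"name": "play_rows", "arguments": {
  "increments": [
    {"dx": -0.04, "dy": 0, "dz": 0, "twist": 0},
    {"dx": -0.04, "dy": 0, "dz": 0, "twist": 0},
    {"dx": -0.04, "dy": 0, "dz": 0, "twist": 0},
    {"dx": -0.035, "dy": 0, "dz": 0, "twist": 0},
    {"dx": -0.025, "dy": 0, "dz": 0, "twist": 0}
  ]
}}

```text
time_s: 15.7
ee_pos: [0.5717, -0.321, 0.2144]
eef_rot: [-2.409, -2.014, 0.004]
ft_force: [-0.1, -0.1, -3.9]
opening: 0.0239
finger_force: 45.0
```

Request:
{"name": "play_rows", "arguments": {
  "increments": [
    {"dx": 0, "dy": 0, "dz": 0, "twist": 0},
    {"dx": 0, "dy": 0, "dz": 0, "twist": 0},
    {"dx": 0, "dy": 0, "dz": 0, "twist": 0}
  ]
}}

```text
time_s: 16.08
ee_pos: [0.5752, -0.3157, 0.2148]
eef_rot: [-2.405, -2.02, -0.002]
ft_force: [0.4, 0.3, -4.6]
opening: 0.0238
finger_force: 45.0
```

```bash
python3 - <<'E'
from h import *
s=readout.observe(); w=snap('wrist','w6.png'); np.savez('pics/w6s.npz',pos=s['ee_pos'],rot=s['eef_rot'])
print(s['time_s'],s['ee_pos'],R.from_rotvec(s['eef_rot']).as_matrix().round(4).tolist(),s['opening'],s['ft_force'],s['q'])
b=cv2.resize(w['img'][80:320,160:480,::-1],(800,600),interpolation=cv2.INTER_CUBIC)
cv2.imwrite('pics/c6.png',np.clip(b*1.4,0,255).astype('uint8'))
E
```

```text
16.075 [ 0.57519144 -0.31570712  0.2148417 ] [[0.1728, 0.985, -0.0002], [0.985, -0.1728, 0.0017], [0.0016, -0.0005, -1.0]] 0.023811168578409325 [ 0.37539917  0.33683644 -4.60996952] [ 0.23565785  0.65833037  0.42662464  1.41695285 -0.28539926  1.12844653
  0.53237125]
```

View pics/c6.png

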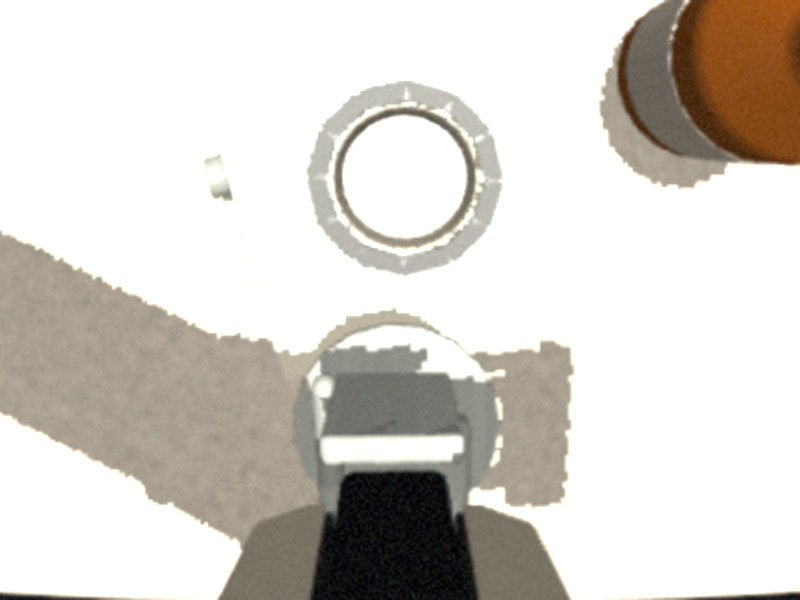

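The crop shows the collar ring centred near (404,177), the well inside it, and the held pot's lid with its edges at x 294 and 497 and its top at y 325. I fit both circles by code.

```bash
python3 - <<'E'
from h import *
from scipy.optimize import minimize
g=load('w6.png'); s=np.load('pics/w6s.npz'); pos,rot=s['pos'],s['rot']; Q=R.from_rotvec(rot).as_matrix()
im=cv2.GaussianBlur(g['img'],(3,3),0).astype(float).sum(2)
gx=cv2.Sobel(im,cv2.CV_64F,1,0);gy=cv2.Sobel(im,cv2.CV_64F,0,1)
def circ(x,y,z,r,a):   # tool-frame centre
    return np.array([wproj(g,pos,rot,pos+Q@np.array([x+r*np.cos(t),y+r*np.sin(t),z])) for t in a])
def fit(x0,z,r,a,name):
    def cost(p):
        c=circ(p[0],p[1],z,r,a); c2=circ(p[0],p[1],z,r+.001,a); n=c2-c; n/=np.linalg.norm(n,axis=1)[:,None]
        m=c.astype(np.float32)
        X=cv2.remap(gx,m[:,0],m[:,1],1).ravel();Y=cv2.remap(gy,m[:,0],m[:,1],1).ravel()
        return -np.minimum(np.abs(X*n[:,0]+Y*n[:,1]),250).mean()
    G=[(cost((x0[0]+i*.0005,x0[1]+j*.0005)),i,j) for i in range(-12,13) for j in range(-12,13)]
    b=min(G); r_=minimize(cost,(x0[0]+b[1]*.0005,x0[1]+b[2]*.0005),method='Nelder-Mead',options=dict(initial_simplex=[(x0[0]+b[1]*.0005+d,x0[1]+b[2]*.0005+e) for d,e in((0,0),(.0004,0),(0,.0004))]))
    print(name,z,r,(r_.x*1000).round(2),round(r_.fun,1),'world',(pos+Q@np.array([*r_.x,z]))[:2].round(4))
full=np.linspace(0,2*np.pi,72,endpoint=False)
def W(x,y,z): return Q.T@(watz(g,pos,rot,160+x/2.5,80+y/2.5,z)-pos)
c0=W(404.5,177.5,.058)
for zt in (.056,.058,.060,.062): fit(c0[:2],pos[2]-zt,.0335,full,'collar out'); 
for zt in (.056,.058,.060,.062): fit(c0[:2],pos[2]-zt,.0265,full,'collar in')
fit(c0[:2],pos[2]-.055,.025,full,'well mouth')
a=np.radians(np.linspace(-75,75,50))
print(W(395.5,325,.137)-[.029,0,0],W(294,420,.137),W(497,420,.137))
for zt in(.133,.135,.137): fit((0,0),pos[2]-zt,.029,a,'rim')
fit((0,0),pos[2]-.133,.029,np.radians(np.r_[np.linspace(15,85,30),np.linspace(-85,-15,30)]),'rim sides')
E
```

```text
collar out 0.15884169780441404 0.0335 [65.05  2.91] -250.0 world [ 0.5893 -0.2519]
collar out 0.15684169780441404 0.0335 [64.55  2.91] -250.0 world [ 0.5892 -0.2524]
collar out 0.15484169780441404 0.0335 [64.55  2.91] -250.0 world [ 0.5892 -0.2524]
collar out 0.15284169780441403 0.0335 [64.55  2.91] -250.0 world [ 0.5892 -0.2524]
collar in 0.15884169780441404 0.0265 [64.06  2.38] -230.9 world [ 0.5886 -0.2528]
collar in 0.15684169780441404 0.0265 [64.75  2.33] -227.9 world [ 0.5887 -0.2521]
collar in 0.15484169780441404 0.0265 [65.57  3.6 ] -228.3 world [ 0.59   -0.2515]
collar in 0.15284169780441403 0.0265 [65.59  3.41] -226.9 world [ 0.5899 -0.2514]
well mouth 0.15984169780441404 0.025 [65.05  3.41] -250.0 world [ 0.5898 -0.252 ]
[-0.00058486  0.00065771  0.07788804] [ 0.00178541 -0.02740317  0.0778572 ] [0.00177703 0.02873545 0.07783164]
rim 0.08184169780441403 0.029 [-0.67  0.59] -208.5 world [ 0.5756 -0.3163]
rim 0.07984169780441402 0.029 [ 2.52 -2.06] -204.2 world [ 0.5736 -0.3127]
rim 0.07784169780441402 0.029 [0.29 1.02] -208.2 world [ 0.5762 -0.3155]
rim sides 0.08184169780441403 0.029 [-0.67  0.56] -194.7 world [ 0.5756 -0.3163]
```

```bash
python3 - <<'E'
from h import *
g=load('w6.png'); s=np.load('pics/w6s.npz'); pos,rot=s['pos'],s['rot']; Q=R.from_rotvec(rot).as_matrix()
im=cv2.GaussianBlur(g['img'],(0,0),.8).astype(float).sum(2).astype(np.float32)
from scipy.optimize import least_squares
# radial edge localisation: strongest gradient within +-3mm of the model circle, then robust circle fit in tool plane
def fit(x0,y0,zt,r,a,sign,n):
    z=pos[2]-zt; c=np.array([x0,y0])
    for it in range(4):
        rr=np.arange(-.0035,.0036,.0002)+r; P=[]
        for t in a:
            m=np.array([wproj(g,pos,rot,pos+Q@np.array([c[0]+q*np.cos(t),c[1]+q*np.sin(t),z])) for q in rr],np.float32)
            v=cv2.remap(im,m[:,0],m[:,1],1).ravel(); d=np.gradient(v)*sign; k=d.argmax()
            if d[k]>6: P.append(c+rr[k]*np.array([np.cos(t),np.sin(t)]))
        P=np.array(P); f=least_squares(lambda p:np.hypot(*(P-p[:2]).T)-p[2],[*c,r],loss='soft_l1',f_scale=.0003); c=f.x[:2]
    print(n,(f.x*1000).round(2),len(P),(np.median(np.abs(f.fun))*1000).round(2))
full=np.linspace(0,2*np.pi,72,endpoint=False)
fit(.0648,.003,.058,.0335,full,1,'collar out'); fit(.0648,.003,.058,.0265,full,1,'collar in+');fit(.0648,.003,.055,.025,full,-1,'well -')
a=np.radians(np.r_[np.linspace(10,80,40),np.linspace(-80,-10,40)]); b=np.radians(np.linspace(-40,40,40))
for sg in(1,-1): fit(0,0.0007,.134,.029,a,sg,'rim sides %d'%sg); fit(0,.0007,.134,.029,np.r_[a,b],sg,'rim all %d'%sg)
E
```

```text
collar out [65.26  3.53 33.79] 72 0.2
collar in+ [65.35  3.59 24.47] 72 0.13
well - [65.36  3.53 21.7 ] 72 0.1
rim sides 1 [ 5.95 -1.75 26.05] 69 0.35
rim all 1 [ 6.04 -2.04 25.94] 107 0.37
rim sides -1 [-1.6   0.93 29.15] 61 0.46
rim all -1 [-1.08  0.61 28.72] 100 0.3
```

Request:
{"name": "play_rows", "arguments": {
  "increments": [
    {"dx": 0.02, "dy": 0.0029, "dz": 0, "twist": 0},
    {"dx": 0.026, "dy": 0, "dz": 0, "twist": 0},
    {"dx": 0.0202, "dy": 0, "dz": 0, "twist": 0},
    {"dx": 0, "dy": 0, "dz": 0, "twist": 0},
    {"dx": 0, "dy": 0, "dz": 0.02, "twist": 0}
  ]
}}

```text
time_s: 16.75
ee_pos: [0.5902, -0.2547, 0.197]
eef_rot: [2.404, 2.013, 0.001]
ft_force: [0.3, -1.1, -4.5]
opening: 0.0236
finger_force: 45.0
```

Request:
{"name": "play_rows", "arguments": {
  "increments": [
    {"dx": 0, "dy": 0, "dz": 0.014, "twist": 0},
    {"dx": 0, "dy": 0, "dz": 0.005, "twist": 0},
    {"dx": 0, "dy": 0, "dz": 0, "twist": 0},
    {"dx": 0, "dy": 0, "dz": 0, "twist": 0}
  ]
}}

```text
time_s: 17.25
ee_pos: [0.5895, -0.2536, 0.1768]
eef_rot: [2.408, 2.016, 0.001]
ft_force: [0.3, -0.2, -2.9]
opening: 0.0237
finger_force: 45.0
```

Request:
{"name": "play_rows", "arguments": {
  "increments": [
    {"dx": 0, "dy": 0, "dz": 0.003, "twist": 0},
    {"dx": 0, "dy": 0, "dz": 0.003, "twist": 0},
    {"dx": 0, "dy": 0, "dz": 0, "twist": 0}
  ]
}}

```text
time_s: 17.62
ee_pos: [0.5889, -0.2529, 0.1698]
eef_rot: [-2.408, -2.016, 0.001]
ft_force: [0.1, -1.0, -4.3]
opening: 0.0237
finger_force: 45.0
```

Request:
{"name": "play_rows", "arguments": {
  "increments": [
    {"dx": 0, "dy": 0, "dz": 0, "twist": 0}
  ]
}}

```text
time_s: 17.75
ee_pos: [0.5891, -0.2531, 0.1702]
eef_rot: [2.409, 2.017, -0.0]
ft_force: [0.1, 1.0, -4.1]
opening: 0.0238
finger_force: 45.0
```

Request:
{"name": "play_rows", "arguments": {
  "increments": [
    {"dx": 0, "dy": 0, "dz": 0, "twist": 0}
  ]
}}

```text
time_s: 17.88
ee_pos: [0.5892, -0.2531, 0.1703]
eef_rot: [2.409, 2.017, -0.0]
ft_force: [0.8, -0.8, -3.8]
opening: 0.0238
finger_force: 45.0
```

```bash
python3 - <<'E'
from h import *
g=load('w6.png')
for i in range(4):
    s=readout.observe(); print(s['ee_pos'].round(4),s['ft_force'].round(1)); w=snap('wrist','w7.png')
np.savez('pics/w7s.npz',pos=s['ee_pos'],rot=s['eef_rot'])
pos,rot=s['ee_pos'],s['eef_rot']; Q=R.from_rotvec(rot).as_matrix()
g=w; im=cv2.GaussianBlur(g['img'],(0,0),.8).astype(float).sum(2).astype(np.float32)
from scipy.optimize import least_squares
def fit(x0,y0,z,r,a,sign,n):
    c=np.array([x0,y0])
    for it in range(4):
        rr=np.arange(-.0035,.0036,.0002)+r; P=[];A=[]
        for t in a:
            m=np.array([wproj(g,pos,rot,pos+Q@np.array([c[0]+q*np.cos(t),c[1]+q*np.sin(t),z])) for q in rr],np.float32)
            v=cv2.remap(im,m[:,0],m[:,1],1).ravel(); d=np.gradient(v)*sign; k=d.argmax()
            if d[k]>6: P.append(c+rr[k]*np.array([np.cos(t),np.sin(t)]))
        P=np.array(P); f=least_squares(lambda p:np.hypot(*(P-p).T)-r,c,loss='soft_l1',f_scale=.0003); c=f.x[:2]
    print(n,(f.x*1000).round(2),len(P),(np.median(np.abs(f.fun))*1000).round(2))
a=np.radians(np.linspace(-45,45,60))
z=.2148-.134
for sg in(1,-1): fit(-.001,.0006,z,.029,a,sg,'rim %d'%sg)
fit(0,0,pos[2]-.060,.0337,a,1,'collar')
E
```

```text
[ 0.5892 -0.2531  0.1703] [ 0.8 -0.8 -3.8]
[ 0.5892 -0.2531  0.1703] [ 0.2  0.7 -3.9]
[ 0.5892 -0.2531  0.1703] [ 0.3 -0.4 -4.1]
[ 0.5892 -0.2531  0.1702] [ 1.2  0.1 -3.5]
rim 1 [1.98 0.21] 60 0.7
rim -1 [-1.1   0.69] 57 0.24
collar [2.2  0.39] 60 0.15
```

Request:
{"name": "play_rows", "arguments": {
  "increments": [
    {"dx": 0.0028, "dy": -0.0003, "dz": 0, "twist": 0},
    {"dx": 0, "dy": 0, "dz": 0, "twist": 0},
    {"dx": 0, "dy": 0, "dz": 0.002, "twist": 0},
    {"dx": 0, "dy": 0, "dz": 0.002, "twist": 0},
    {"dx": 0, "dy": 0, "dz": 0, "twist": 0}
  ]
}}

```text
time_s: 18.7
ee_pos: [0.5891, -0.2502, 0.1658]
eef_rot: [-2.409, -2.016, 0.001]
ft_force: [-0.3, -0.6, -4.0]
opening: 0.0238
finger_force: 45.0
```

Request:
{"name": "play_rows", "arguments": {
  "increments": [
    {"dx": 0, "dy": 0, "dz": 0.002, "twist": 0},
    {"dx": 0, "dy": 0, "dz": 0.002, "twist": 0},
    {"dx": 0, "dy": 0, "dz": 0, "twist": 0}
  ]
}}

```text
time_s: 19.08
ee_pos: [0.5893, -0.2504, 0.162]
eef_rot: [2.409, 2.017, -0.0]
ft_force: [0.3, -0.3, -3.8]
opening: 0.0238
finger_force: 45.0
```

Request:
{"name": "play_rows", "arguments": {
  "increments": [
    {"dx": 0, "dy": 0, "dz": 0.002, "twist": 0},
    {"dx": 0, "dy": 0, "dz": 0.001, "twist": 0},
    {"dx": 0, "dy": 0, "dz": 0, "twist": 0}
  ]
}}

```text
time_s: 19.45
ee_pos: [0.5894, -0.2504, 0.1591]
eef_rot: [2.409, 2.016, -0.0]
ft_force: [0.9, -0.2, -3.9]
opening: 0.0236
finger_force: 45.0
```

Request:
{"name": "play_rows", "arguments": {
  "increments": [
    {"dx": 0, "dy": 0, "dz": 0.002, "twist": 0},
    {"dx": 0, "dy": 0, "dz": 0.002, "twist": 0},
    {"dx": 0, "dy": 0, "dz": 0.001, "twist": 0},
    {"dx": 0, "dy": 0, "dz": 0, "twist": 0}
  ]
}}

```text
time_s: 19.95
ee_pos: [0.5893, -0.2504, 0.1541]
eef_rot: [2.409, 2.016, -0.0]
ft_force: [0.9, -0.8, -4.2]
opening: 0.0239
finger_force: 45.0
```

Request:
{"name": "play_rows", "arguments": {
  "increments": [
    {"dx": 0, "dy": 0, "dz": 0.002, "twist": 0},
    {"dx": 0, "dy": 0, "dz": 0.002, "twist": 0},
    {"dx": 0, "dy": 0, "dz": 0, "twist": 0}
  ]
}}

```text
time_s: 20.32
ee_pos: [0.5895, -0.2505, 0.151]
eef_rot: [2.408, 2.016, 0.001]
ft_force: [-0.3, 0.7, 3.1]
opening: 0.0239
finger_force: 45.0
```

Request:
{"name": "play_rows", "arguments": {
  "increments": [
    {"dx": 0, "dy": 0, "dz": 0.001, "twist": 0},
    {"dx": 0, "dy": 0, "dz": 0.001, "twist": 0},
    {"dx": 0, "dy": 0, "dz": 0, "twist": 0}
  ]
}}

```text
time_s: 20.7
ee_pos: [0.5895, -0.2505, 0.1484]
eef_rot: [2.408, 2.016, 0.0]
ft_force: [-0.5, 0.3, 3.3]
opening: 0.0237
finger_force: 45.0
```

Request:
{"name": "play_rows", "arguments": {
  "increments": [
    {"dx": 0, "dy": 0, "dz": 0.001, "twist": 0},
    {"dx": 0, "dy": 0, "dz": 0.001, "twist": 0},
    {"dx": 0, "dy": 0, "dz": 0, "twist": 0}
  ]
}}

```text
time_s: 21.08
ee_pos: [0.5895, -0.2504, 0.1461]
eef_rot: [2.408, 2.016, 0.0]
ft_force: [0.2, 0.2, 2.7]
opening: 0.024
finger_force: 45.0
```

Plate is sliding at about 7 N. Continuing in single-millimetre steps.

Request:
{"name": "play_rows", "arguments": {
  "increments": [
    {"dx": 0, "dy": 0, "dz": 0.001, "twist": 0},
    {"dx": 0, "dy": 0, "dz": 0, "twist": 0}
  ]
}}

```text
time_s: 21.32
ee_pos: [0.5895, -0.2504, 0.1451]
eef_rot: [2.408, 2.016, 0.0]
ft_force: [0.3, -0.5, 2.5]
opening: 0.0235
finger_force: 45.0
```

Request:
{"name": "play_rows", "arguments": {
  "increments": [
    {"dx": 0, "dy": 0, "dz": 0.001, "twist": 0},
    {"dx": 0, "dy": 0, "dz": 0, "twist": 0}
  ]
}}

```text
time_s: 21.58
ee_pos: [0.5895, -0.2504, 0.1441]
eef_rot: [2.408, 2.016, 0.0]
ft_force: [0.0, -1.5, 2.9]
opening: 0.0239
finger_force: 45.0
```

Request:
{"name": "play_rows", "arguments": {
  "increments": [
    {"dx": 0, "dy": 0, "dz": 0.001, "twist": 0},
    {"dx": 0, "dy": 0, "dz": 0, "twist": 0}
  ]
}}

```text
time_s: 21.82
ee_pos: [0.5894, -0.2504, 0.1431]
eef_rot: [2.409, 2.016, 0.0]
ft_force: [1.3, -1.2, 3.8]
opening: 0.0235
finger_force: 45.0
```

Request:
{"name": "play_rows", "arguments": {
  "increments": [
    {"dx": 0, "dy": 0, "dz": 0.001, "twist": 0},
    {"dx": 0, "dy": 0, "dz": 0, "twist": 0}
  ]
}}

```text
time_s: 22.08
ee_pos: [0.5895, -0.2504, 0.1422]
eef_rot: [2.408, 2.016, 0.0]
ft_force: [0.6, -1.1, 2.4]
opening: 0.0236
finger_force: 45.0
```

Request:
{"name": "play_rows", "arguments": {
  "increments": [
    {"dx": 0, "dy": 0, "dz": 0.001, "twist": 0},
    {"dx": 0, "dy": 0, "dz": 0, "twist": 0}
  ]
}}

```text
time_s: 22.32
ee_pos: [0.5895, -0.2504, 0.1412]
eef_rot: [2.408, 2.016, 0.0]
ft_force: [0.7, -1.4, 3.7]
opening: 0.0238
finger_force: 45.0
```

Request:
{"name": "play_rows", "arguments": {
  "increments": [
    {"dx": 0, "dy": 0, "dz": 0.001, "twist": 0},
    {"dx": 0, "dy": 0, "dz": 0, "twist": 0}
  ]
}}

```text
time_s: 22.58
ee_pos: [0.5895, -0.2504, 0.1405]
eef_rot: [2.408, 2.016, 0.0]
ft_force: [0.7, -0.4, 6.0]
opening: 0.0235
finger_force: 45.0
```

Request:
{"name": "play_rows", "arguments": {
  "increments": [
    {"dx": 0, "dy": 0, "dz": 0.001, "twist": 0},
    {"dx": 0, "dy": 0, "dz": 0, "twist": 0}
  ]
}}

```text
time_s: 22.82
ee_pos: [0.5895, -0.2505, 0.1405]
eef_rot: [2.408, 2.016, 0.001]
ft_force: [-0.6, -0.0, 9.9]
opening: 0.0241
finger_force: 45.0
```

The force is rising with the pot stopped: the rim is on the collar. Pressing to about 19 N on the pot.

Request:
{"name": "play_rows", "arguments": {
  "increments": [
    {"dx": 0, "dy": 0, "dz": 0.001, "twist": 0},
    {"dx": 0, "dy": 0, "dz": 0, "twist": 0}
  ]
}}

```text
time_s: 23.08
ee_pos: [0.5895, -0.2505, 0.1404]
eef_rot: [2.408, 2.016, 0.001]
ft_force: [-0.6, -0.2, 12.9]
opening: 0.0235
finger_force: 45.0
```

Request:
{"name": "play_rows", "arguments": {
  "increments": [
    {"dx": 0, "dy": 0, "dz": 0.0007, "twist": 0},
    {"dx": 0, "dy": 0, "dz": 0, "twist": 0},
    {"dx": 0, "dy": 0, "dz": 0, "twist": 0}
  ]
}}

```text
time_s: 23.45
ee_pos: [0.5895, -0.2505, 0.1404]
eef_rot: [2.408, 2.016, 0.002]
ft_force: [-2.7, 1.4, 15.3]
opening: 0.0238
finger_force: 45.0
```

Request:
{"name": "play_rows", "arguments": {
  "increments": [
    {"dx": 0, "dy": 0, "dz": -0.003, "twist": 0},
    {"dx": 0, "dy": 0, "dz": 0, "twist": 0}
  ]
}}

```text
time_s: 23.7
ee_pos: [0.5894, -0.2504, 0.1405]
eef_rot: [2.409, 2.016, 0.0]
ft_force: [0.5, -0.4, 4.0]
opening: 0.0238
finger_force: 45.0
```

Request:
{"name": "play_rows", "arguments": {
  "increments": [
    {"dx": 0, "dy": 0, "dz": 0, "twist": 0},
    {"dx": 0, "dy": 0, "dz": 0, "twist": 0},
    {"dx": 0, "dy": 0, "dz": 0, "twist": 0},
    {"dx": 0, "dy": 0, "dz": 0, "twist": 0}
  ],
  "jaw": 0.1
}}

```text
time_s: 24.2
ee_pos: [0.5891, -0.25, 0.1401]
eef_rot: [-2.408, -2.016, 0.001]
ft_force: [0.1, 0.0, 0.1]
opening: 0.0512
finger_force: 0.0
```

Request:
{"name": "play_rows", "arguments": {
  "increments": [
    {"dx": 0, "dy": 0, "dz": -0.015, "twist": 0},
    {"dx": 0, "dy": 0, "dz": -0.03, "twist": 0},
    {"dx": 0, "dy": 0, "dz": -0.03, "twist": 0},
    {"dx": 0, "dy": 0, "dz": -0.025, "twist": 0},
    {"dx": 0, "dy": 0, "dz": 0, "twist": 0}
  ]
}}

```text
time_s: 24.82
ee_pos: [0.5905, -0.2513, 0.2437]
eef_rot: [2.405, 2.013, 0.004]
ft_force: [-0.1, -0.2, 0.4]
opening: 0.0512
finger_force: 0.0
```

Request:
{"name": "play_rows", "arguments": {
  "increments": [
    {"dx": 0, "dy": 0, "dz": 0, "twist": 0},
    {"dx": 0, "dy": 0, "dz": 0, "twist": 0},
    {"dx": 0, "dy": 0, "dz": 0, "twist": 0}
  ]
}}

```text
time_s: 25.2
ee_pos: [0.5889, -0.25, 0.2394]
eef_rot: [-2.408, -2.016, 0.002]
ft_force: [1.2, -0.1, -0.2]
opening: 0.0517
finger_force: 0.0
```

```bash
python3 - <<'E'
from h import *
s=readout.observe(); g=snap('wrist','w8.png'); im=g['img'].sum(2); pos,rot=s['ee_pos'],s['eef_rot']; Q=R.from_rotvec(rot).as_matrix()
# expected spine top (24 along tool y, 12 along tool x) at z=.1745
z=pos[2]-.1745
print('exp',[wproj(g,pos,rot,pos+Q@np.array([x,y,z])).round(0).tolist() for x,y in((.006,-.012),(.006,.012),(-.006,.012),(-.006,-.012))])
m=(im<70).astype('uint8'); m[330:]=0
n,l,st,c=cv2.connectedComponentsWithStats(m); print([(st[i].tolist(),c[i].round(1).tolist()) for i in range(1,n) if st[i][4]>150])
E
```

```text
exp [[299.0, 248.0], [336.0, 248.0], [335.0, 265.0], [299.0, 265.0]]
[([466, 172, 26, 40, 332], [473.8, 188.9]), ([302, 228, 34, 36, 1065], [318.0, 245.9]), ([247, 286, 18, 44, 409], [257.7, 312.6]), ([370, 286, 19, 44, 400], [376.8, 313.0]), ([95, 315, 112, 15, 1183], [148.8, 323.6]), ([428, 315, 113, 15, 1170], [486.2, 323.6])]
```

The spine's dark blob (columns 302–336, rows down to 264) is where an upright lifter on the seated pot should be (299–336, to 265). Handing in.

```bash
python3 -c "
from cell import robot; print(robot.hand_in())"
```

```text
the job is handed in; nothing more can be done
None
```

The tabbed steel pot is in the warmer with its rim pressed on the collar at about 19 N, the lifter is clipped upright on its tab, and the job was handed in at about 25 s; the final check was by image code on a wrist picture, as all ten viewings were used.

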